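Hold the weighted flap of the glue press at its balance point

TASK

Gently take the round dowel handle of the small hinged bench press between the fingers, gripping it lightly (a grip of about 40 N at most), and slowly swing the weighted flap up to its over-centre balance point, about 61 degrees (1.07 rad) open, where its weight stands straight over the hinge and it falls neither way. Finish while holding it there, still and with the handle still in the same light grip, so that I can lay work on the bed; do not let go, do not let the flap drop shut or tip over to the back, and leave the other things on the bench alone.

Things in the scene. Friction and masses are not known exactly. Their poses are not given: they have to be found in the camera images.
- press: Wooden base of the bench press, 165 x 170 x 30 mm, screwed to the bench, with cork bed and hinge; place and yaw (to 50 degrees either way) vary. Origin on the bench exactly under the middle of the hinge axis, z up. The hinge axis is level, 36 mm up, along y. -x points from the hinge to the shut flap's handle. The board spans x = -120 to +45 mm.
- flap (a joint): Flap angle, rad: 0 shut and level (start), grows as the handle rises and swings over the hinge (+x); stop at 2.2. Balance at 1.07. Hinge almost frictionless: let go below 1.07 it falls shut, above it falls over backwards. Flap 0.55 to 0.9 kg: wooden platen 113 x 140 x 18 mm, dark steel block 34 x 100 x 28 mm on it near the hinge.
- handle (a point): Centre of the flap's handle, a round wooden dowel, 14 mm thick, along the hinge direction, 104 mm clear between its two steel arms. Shut: 180 mm from the hinge axis (-x), 60 mm above the bench, 48 mm free to the platen's edge, bench below. At balance: 65 mm from the axis (-x), 205 mm up. Pinched from above across its length, it turns between the fingers as the flap swings.
- flap_mass (a point): The flap's centre of mass, inside it, moving with it. Shut, it lies 52 mm from the hinge axis towards the handle and 28 mm above the axis, so the flap balances (this point straight above the hinge axis) at 61 degrees open, well before the flap is upright.
- tin: Bystander: low closed metal tin, 72 mm across, 35 mm high, beside the press; origin at the centre of its underside.
- dye: Bystander: dark brown bottle with black cap, 48 mm across, 95 mm high, beside the press; origin at the centre of its underside.
- weight: Bystander: brass ring weight, 60 mm across, 22 mm high, lying behind the press hinge; origin at the centre of its underside.
- mallet: Bystander: mallet with wooden handle and white head, lying on the bench; origin at the middle of its underside.
- slicker: Bystander: turned wooden slicker with grooves, standing, 38 mm across, 102 mm high; origin at the centre of its underside.
- cup: Bystander: white cup, 76 mm across, 85 mm high; origin at the centre of its underside.
- gauge: Bystander: dark wooden block 110 x 45 x 30 mm; origin at the centre of its underside.

How it is judged:
By the outcome, as a careful person would: the job done as asked, in the order asked, and still so for the second after the job is handed in, while the arm keeps its last pose, push and grip.
It also fails if it takes over 40 s, if anything falls off the work surface, if the arm or the gripper's body presses on something with over 40 N, if the wrist force passes 120 N, or if a joint passes its speed limit or range.

ROBOT

A 6-joint arm with a two-finger parallel gripper is mounted at the origin on the work surface. World frame = base frame: x ahead of the robot, y to its left, z up, the work surface at z = 0. Lengths are in m, angles in rad, forces in N, time in s.
With the tool pointing down it reaches from about 0.425 to 0.95 m from the base axis. Payload 3.5 kg.
Tool frame: the origin (TCP) lies midway between the tips of the shut fingers; the grasp point (between the pads) lies manip.grasp_offset behind it (manip.grasp_offset is the distance from the TCP to the grasp point, in m); z points along the fingers, y is the direction in which the jaws open and shut (so a half turn about z gives the same grasp; the last joint's range is limited). The gripper opens to 85 mm and grips with 20 to 120 N. Pads are 22 mm wide; open, the fingers measure 114 mm over their backs; the gripper's body (76 mm by 85 mm) begins 54 mm behind the grasp point. The pads swing forward as they close: fully open they stand 13 mm farther back than shut.
Start: joints at [-1.307, 0.286, 1.577, -0, 1.279, -0.15], TCP at [0.271, -0.618, 0.231] pointing down, gripper open.
Joint ranges: [-2.77, 2.77], [-0.9, 2.22], [0.21, 2.48], [-1.53, 4.67], [0.24, 2.81], [-2.84, 2.84]. Speed limits (rad/s): [2.79, 2.79, 3.14, 3.14, 3.14, 3.14].

INTERFACE

Orientations are given as a 3x3 rotation matrix whose columns are the frame's x, y, z axes.
In Python, from cell import manip, capture gives the robot as it stands. The module is installed in compiled form; this text tells all that it offers.
- The arm moves only by the tool apply_moves, never from a script. Its argument "plan" is a list of rows, each a list of 3 entries, a list of its own where there are three numbers: the shift along the tool's x, y, z in m, then the turn about the tool's z in rad, then the finger opening in m, from 0 to 0.0854. In form: [[[tx, ty, tz], twist, grip], ...]. A call has 1 to 10 rows; each row shifts and turns the commanded pose from where the row before left it, along the tool's axes as they then stand; what a row does not reach is not made up. A row lasts 1/10 s, in which the tool goes at most 50 mm and 8.59 degrees, less where a joint would pass 70% of its speed; a pose out of reach is approached as far as the arm can. A call is refused whole if a number of a shift passes 0.05 or a number of a turn 0.15, either way. A call with a gripper value outside its range is refused whole. The fingers move at their own pace and stop on an object; "grip_force" is the grip in N (left out, the last holds). Time passes only in rows, so rows that do not move let the fingers close. It gives the time, the measured TCP pose, the force and the opening at its end, in the units of the state.
- manip.sense(): the state, without advancing time (a new reading comes with each control period).
- capture(name): name is "side" or "top" or "wrist"; returns a dict with "pixels" (480x640x3 uint8, red, green, blue), "range_z" (480x640 float32, m along the optical axis (not along the pixel's ray), 0 where there is no reading), "K" (3x3 intrinsics, pixels), "origin" and "orientation" of the camera in the world. Camera axes: x right, y up, looking along -z (the intrinsics and any distortion apply to the point x, -y, -z); pixel columns grow to the right and rows downward; lengths in m; the calibration is good to about 2 mm. The wrist camera is an equidistant fisheye: a pixel r from the principal point sees the ray r / f radians off the axis. A picture is of the moment at which its call begins.
- manip.sign_off(): hands the job in, once; it reports no verdict.
The state is a dict: "t": time; "joints": joint angles; "qd": joint speeds; "joint_torque": joint torques, N m; "position": TCP position; "tcp_rot": TCP orientation; "contact_force": force on the tool from outside, world axes, zero at the start; "moment": the same for the moment, N m; "grip_width": finger opening in m.
Only numpy, scipy, OpenCV 4.12 (cv2) and the standard library are available. Lean on these libraries where they do the work, as an engineer would, in place of code of your own. Each camera call takes 0.05 s, during which the arm holds its last target.

## Working session

There is one attempt and no reset: what is moved stays moved. The work goes in short steps, Python scripts to look and compute and a tool call to move; the robot and the scene stay as the last step left them, time stands still between calls to the robot, and variables do not carry over. Pictures are saved under pics/ and viewed, and the job is handed in when it is done.

Besides the shell and the picture viewer there is one more tool, called after ">>>" as name(argument=value, ...), one argument or row to a line, values as JSON. apply_moves: Moves the arm, as the interface text tells. Its arguments: {"type":"object","properties":{"plan":{"type":"array","items":{"type":"array"}},"grip_force":{"type":"number"}},"required":["plan"]}

```bash
mkdir -p pics
python3 - <<'E'
from cell import manip, capture
import cv2, numpy as np
for n in ("top","side"):
    c=capture(n); cv2.imwrite(f"pics/{n}0.png",c["pixels"][:,:,::-1]); np.savez(f"{n}0.npz",**c)
    print(n,c["K"],c["origin"],c["orientation"])
s=manip.sense(); print(s, manip.grasp_offset)
E
```

```text
top [[516.20111832   0.         313.4187248 ]
 [  0.         516.20111832 240.95395084]
 [  0.           0.           1.        ]] [ 0.43190129 -0.01411544  1.50467014] [[-5.52273894e-04  9.95468952e-01 -9.50855417e-02]
 [-9.99935412e-01  5.29666516e-04  1.13529857e-02]
 [ 1.13519084e-02  9.50856703e-02  9.95404365e-01]]
side [[571.23545247   0.         315.67710167]
 [  0.         571.23545247 226.72734913]
 [  0.           0.           1.        ]] [0.49361604 1.11870566 0.74075644] [[-0.99777871  0.03708555 -0.05533807]
 [-0.0665306  -0.51281065  0.85591993]
 [ 0.00336431  0.85770036  0.51413887]]
{'t': 0.1, 'joints': array([-1.30698633e+00,  2.87095871e-01,  1.57801084e+00,  7.59163552e-06,
        1.27860192e+00, -1.49997905e-01]), 'qd': array([ 0.00165317, -0.00144769, -0.00486774, -0.00117813,  0.00047455,
        0.0019247 ]), 'joint_torque': array([ 1.45829563e-03, -4.07294083e+01, -2.93699098e+01, -1.24059889e-04,
        3.38524856e-03, -3.05985157e-07]), 'position': array([ 0.27129246, -0.61744321,  0.23008367]), 'tcp_rot': array([[ 9.15597283e-01,  4.02096157e-01, -5.44744131e-04],
       [ 4.02096396e-01, -9.15595057e-01,  2.04466358e-03],
       [ 3.23386334e-04, -2.09112807e-03, -9.99997761e-01]]), 'contact_force': array([ 0.40735606, -0.4104562 , -0.58695967]), 'moment': array([0.08449172, 0.0027096 , 0.01351113]), 'grip_width': 0.0857317034000358} 0.0187
```

View pics/top0.png

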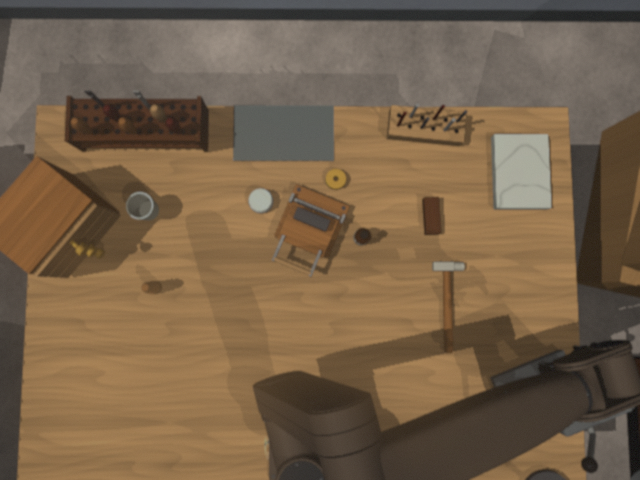

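View pics/side0.png

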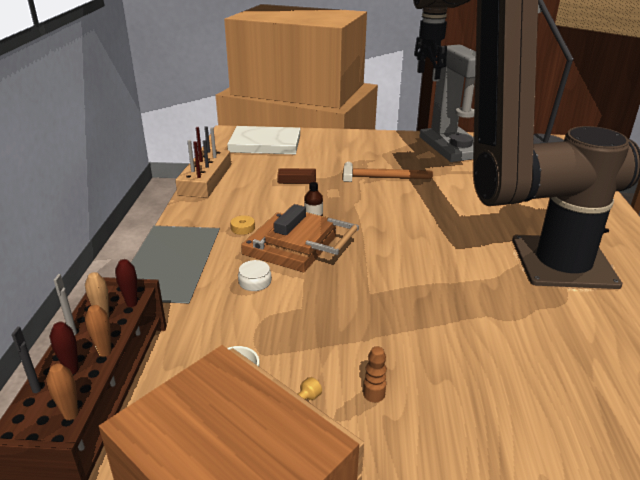

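The top view shows the press at about (312,230), with its handle between (275,262) and (315,273). The tin is at (260,200), the dye bottle at (363,236) and the weight at (336,179). Next I measure these.

```bash
cat > h.py <<'E'
import numpy as np, cv2
def cloud(c):
    K=c["K"];d=c["range_z"];v,u=np.mgrid[0:480,0:640]
    P=np.stack([(u-K[0,2])/K[0,0]*d,-(v-K[1,2])/K[1,1]*d,-d],-1)
    W=P@c["orientation"].T+c["origin"]; W[d<=0]=np.nan
    return W
E
python3 - <<'E'
from h import *
for n,box in (("top",(250,160,390,290)),("side",(225,170,375,300))):
    c=dict(np.load(f"{n}0.npz")); W=cloud(c); u0,v0,u1,v1=box
    im=c["pixels"][v0:v1,u0:u1,::-1]; cv2.imwrite(f"pics/{n}z.png",cv2.resize(im,None,fx=4.6,fy=4.6,interpolation=cv2.INTER_CUBIC))
    S=W[v0:v1,u0:u1]; z=S[...,2]
    print(n, "bench z",np.nanmedian(z[z<.015]))
    if n=="top":
        for (u,v) in ((295,266),(285,264),(310,271),(275,261),(315,272),(312,218),(310,240),(260,200),(363,236),(336,179),(320,190),(325,193)): print((u,v),W[v,u].round(3))
    # flap platen top z ~ 
    h=np.histogram(z,bins=np.arange(-.005,.12,.005)); print(list(zip(h[1].round(3),h[0])))
E
```

```text
top bench z -0.0001470685596247634
(295, 266) [0.499 0.021 0.067]
(285, 264) [0.505 0.049 0.065]
(310, 271) [ 0.485 -0.021  0.064]
(275, 261) [ 0.517  0.081 -0.004]
(315, 272) [ 0.485 -0.036 -0.008]
(312, 218) [ 0.631 -0.026  0.085]
(310, 240) [ 0.573 -0.021  0.058]
(260, 200) [0.69  0.122 0.04 ]
(363, 236) [ 0.58  -0.166  0.097]
(336, 179) [ 0.76  -0.098  0.   ]
(320, 190) [ 0.726 -0.051  0.003]
(325, 193) [ 0.718 -0.066 -0.001]
[(np.float64(-0.005), np.int64(5987)), (np.float64(0.0), np.int64(5681)), (np.float64(0.005), np.int64(755)), (np.float64(0.01), np.int64(41)), (np.float64(0.015), np.int64(96)), (np.float64(0.02), np.int64(267)), (np.float64(0.025), np.int64(597)), (np.float64(0.03), np.int64(688)), (np.float64(0.035), np.int64(307)), (np.float64(0.04), np.int64(151)), (np.float64(0.045), np.int64(85)), (np.float64(0.05), np.int64(137)), (np.float64(0.055), np.int64(724)), (np.float64(0.06), np.int64(781)), (np.float64(0.065), np.int64(304)), (np.float64(0.07), np.int64(59)), (np.float64(0.075), np.int64(19)), (np.float64(0.08), np.int64(111)), (np.float64(0.085), np.int64(
[... 353 characters left out ...]
, (np.float64(0.015), np.int64(411)), (np.float64(0.02), np.int64(574)), (np.float64(0.025), np.int64(671)), (np.float64(0.03), np.int64(912)), (np.float64(0.035), np.int64(443)), (np.float64(0.04), np.int64(109)), (np.float64(0.045), np.int64(174)), (np.float64(0.05), np.int64(153)), (np.float64(0.055), np.int64(497)), (np.float64(0.06), np.int64(1006)), (np.float64(0.065), np.int64(372)), (np.float64(0.07), np.int64(90)), (np.float64(0.075), np.int64(86)), (np.float64(0.08), np.int64(76)), (np.float64(0.085), np.int64(293)), (np.float64(0.09), np.int64(80)), (np.float64(0.095), np.int64(25)), (np.float64(0.1), np.int64(0)), (np.float64(0.105), np.int64(0)), (np.float64(0.11), np.int64(0))]
```

View pics/topz.png

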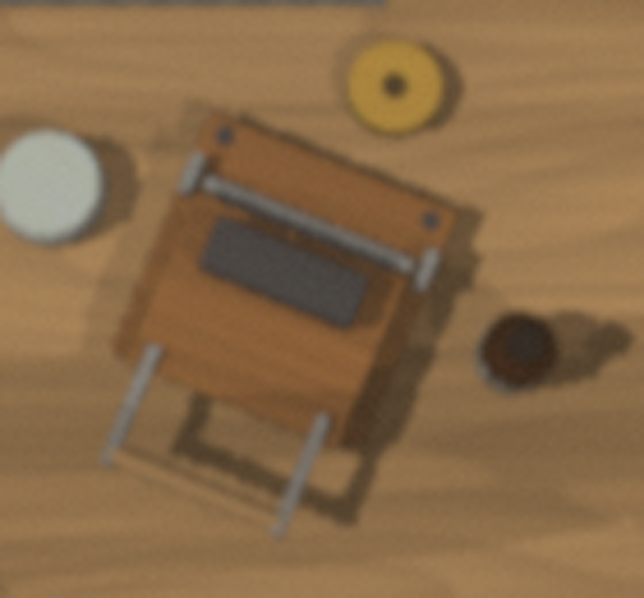

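View pics/sidez.png

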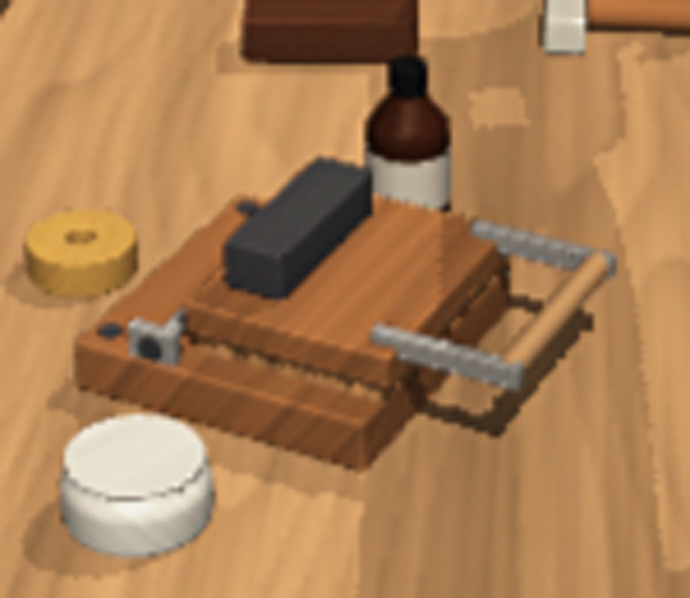

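The zoomed views give clear features. In the top crop the dowel ends are at (112,455) and (280,522), and the hinge rod runs from (195,175) to (428,268). I fit the press pose from these.

```bash
cat >> h.py <<'E'
def ray(c,u,v,z):
    K=c["K"];d=c["orientation"]@np.array([(u-K[0,2])/K[0,0],-(v-K[1,2])/K[1,1],-1.])
    o=c["origin"]; return o+d*(z-o[2])/d[2]
E
python3 - <<'E'
from h import *
T=dict(np.load("top0.npz"));S=dict(np.load("side0.npz"))
f=lambda c,o,p,z: ray(c,o[0]-.5+p[0]/4.6,o[1]-.5+p[1]/4.6,z)
def rep(name,a,b):
    d=a-b; print(name,a.round(4),b.round(4),"mid",((a+b)/2).round(4),"len",np.linalg.norm(d).round(4),"ang deg",np.degrees(np.arctan2(d[1],d[0])).round(1))
rep("dowel top",f(T,(250,160),(113,455),.06),f(T,(250,160),(281,522),.06))
rep("hinge top",f(T,(250,160),(193,174),.04),f(T,(250,160),(428,269),.04))
rep("dowel side",f(S,(225,170),(516,372),.06),f(S,(225,170),(605,262),.06))
# block & board
rep("board back",f(T,(250,160),(207,110),.03),f(T,(250,160),(460,210),.03))
rep("block mid/",f(T,(250,160),(222,218),.091),f(T,(250,160),(350,327),.091))
for n,c in(("top",T),("side",S)):
    W=cloud(c).reshape(-1,3)
    m=(abs(W[:,0]-.50)<.06)&(abs(W[:,1]-.015)<.08)&(W[:,2]>.045)&(W[:,2]<.08)
    P=W[m]; 
    yaw=np.radians(-22) 
    for yd in (-21,-23,-25):
        y=np.radians(yd); ex=np.array([np.cos(y),np.sin(y)]);ey=np.array([-ex[1],ex[0]])
        ex_=P[:,:2]@ex; ey_=P[:,:2]@ey
        h=np.histogram(ex_,bins=np.arange(.42,.56,.006)); print(n,yd,list(zip(h[1].round(3).tolist(),h[0].tolist())))
E
```

```text
dowel top [0.5207 0.0796 0.06  ] [ 0.48   -0.0226  0.06  ] mid [0.5004 0.0285 0.06  ] len 0.1101 ang deg 68.3
hinge top [0.6977 0.0322 0.04  ] [ 0.638  -0.1143  0.04  ] mid [ 0.6678 -0.041   0.04  ] len 0.1582 ang deg 67.8
dowel side [0.5148 0.0816 0.06  ] [ 0.4736 -0.0226  0.06  ] mid [0.4942 0.0295 0.06  ] len 0.1121 ang deg 68.4
board back [0.7403 0.0238 0.03  ] [ 0.6768 -0.1353  0.03  ] mid [ 0.7086 -0.0557  0.03  ] len 0.1714 ang deg 68.2
block mid/ [0.6616 0.013  0.091 ] [ 0.5957 -0.0638  0.091 ] mid [ 0.6286 -0.0254  0.091 ] len 0.1013 ang deg 49.4
top -21 [(0.42, 0), (0.426, 0), (0.432, 0), (0.438, 0), (0.444, 1), (0.45, 73), (0.456, 95), (0.462, 53), (0.468, 12), (0.474, 12), (0.48, 12), (0.486, 14), (0.492, 14), (0.498, 7), (0.504, 5), (0.51, 50), (0.516, 58), (0.522, 42), (0.528, 31), (0.534, 21), (0.54, 7), (0.546, 0), (0.552, 0)]
top -23 [(0.42, 0), (0.426, 0), (0.432, 0), (0.438, 5), (0.444, 92), (0.45, 93), (0.456, 35), (0.462, 12), (0.468, 13), (0.474, 12), (0.48, 14), (0.486, 11), (0.492, 5), (0.498, 6), (0.504, 54), (0.51, 52), (0.516, 44), (0.522, 30), (0.528, 22),
[... 538 characters left out ...]
), (0.51, 58), (0.516, 39), (0.522, 28), (0.528, 22), (0.534, 15), (0.54, 5), (0.546, 0), (0.552, 0)]
side -23 [(0.42, 0), (0.426, 0), (0.432, 7), (0.438, 129), (0.444, 88), (0.45, 33), (0.456, 32), (0.462, 29), (0.468, 29), (0.474, 32), (0.48, 26), (0.486, 20), (0.492, 13), (0.498, 109), (0.504, 57), (0.51, 32), (0.516, 24), (0.522, 24), (0.528, 14), (0.534, 6), (0.54, 0), (0.546, 0), (0.552, 0)]
side -25 [(0.42, 0), (0.426, 61), (0.432, 119), (0.438, 63), (0.444, 28), (0.45, 30), (0.456, 29), (0.462, 30), (0.468, 29), (0.474, 22), (0.48, 14), (0.486, 17), (0.492, 120), (0.498, 48), (0.504, 30), (0.51, 23), (0.516, 22), (0.522, 13), (0.528, 6), (0.534, 0), (0.54, 0), (0.546, 0), (0.552, 0)]
```

>>> apply_moves(
  plan=[
    [[0.024,-0.025,0],0,0.085],
    [[0.024,-0.025,0],0,0.085],
    [[0.024,-0.025,0],0,0.085],
    [[0.024,-0.025,0],0,0.085],
    [[0.024,-0.025,0],0,0.085],
    [[0.024,-0.025,0],0,0.085],
    [[0.024,-0.025,0],0,0.085],
    [[0.024,-0.025,0],0,0.085],
    [[0.024,-0.025,0],0,0.085],
    [[0.024,-0.025,0],0,0.085],
  ],
  grip_force=25,
)

```text
t: 1.1
position: [0.3907, -0.291, 0.2308]
tcp_rot: [[0.916, 0.402, -0.0], [0.402, -0.916, 0.001], [-0.0, -0.001, -1.0]]
contact_force: [-0.3, -0.4, -0.6]
grip_width: 0.0849
```

>>> apply_moves(
  plan=[
    [[0.024,-0.025,0],0,0.06],
    [[0.024,-0.025,0],0,0.06],
    [[0.024,-0.025,0],0,0.06],
    [[0.024,-0.025,0],0,0.06],
    [[0.024,-0.025,0],0,0.06],
    [[0.024,-0.025,0],0,0.06],
    [[0.024,-0.025,0],0,0.06],
    [[0.022,-0.025,0],0,0.06],
    [[0.02,-0.025,0],0,0.05],
    [[0.016,-0.02,0],0,0.045],
  ],
)

```text
t: 2.1
position: [0.4989, 0.0244, 0.2308]
tcp_rot: [[0.915, 0.403, -0.001], [0.403, -0.915, 0.0], [-0.001, -0.001, -1.0]]
contact_force: [-0.6, -0.8, 0.5]
grip_width: 0.0453
```

>>> apply_moves(
  plan=[
    [[0,0,0],-0.1,0.045],
    [[0,0,0],-0.1,0.045],
    [[0,0,0],-0.1,0.045],
    [[0,0,0],-0.1,0.045],
    [[0,0,0],-0.1,0.045],
    [[0,0,0],-0.1,0.045],
    [[0,0,0],-0.1,0.045],
    [[0,0,0],-0.075,0.045],
    [[0,0,0],0,0.045],
  ],
)

```text
t: 3.0
position: [0.4987, 0.0227, 0.2308]
tcp_rot: [[0.373, 0.928, -0.001], [0.928, -0.373, 0.0], [-0.0, -0.001, -1.0]]
contact_force: [0.4, -0.5, -0.2]
grip_width: 0.0447
```

Run:
```python
from cell import manip, capture
from h import *
c=capture("wrist"); cv2.imwrite("pics/w1.png",c["pixels"][:,:,::-1]); np.savez("w1.npz",**c)
print(c["K"],c["origin"],c["orientation"]); print(manip.sense()["position"])
```

```text
[[371.64829954   0.         313.90740343]
 [  0.         371.64829954 251.4694116 ]
 [  0.           0.           1.        ]] [0.5255418  0.08936938 0.37383108] [[ 0.92774229  0.35767419  0.10659937]
 [-0.37322021  0.88983029  0.26250472]
 [-0.00096419 -0.28332176  0.95902443]]
[0.49877502 0.02262797 0.23090199]
```

View pics/w1.png

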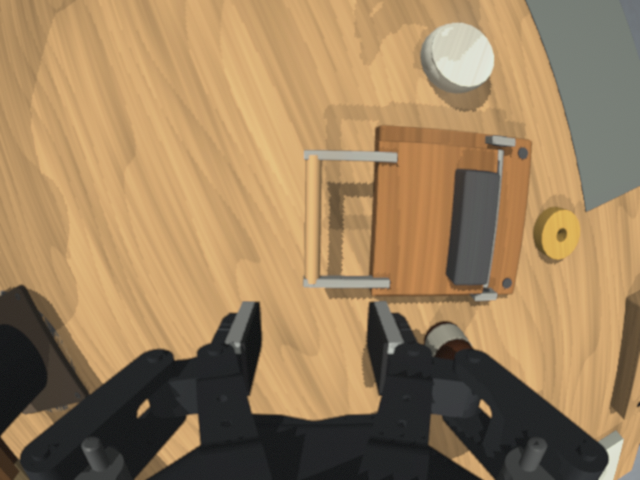

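The wrist view shows the dowel running from (314,160) to (313,279), almost vertical in the image, with the fingers at (245,350) and (385,350). I compute its position with the fisheye model.

```bash
cat >> h.py <<'E'
def fray(c,u,v,z):
    K=c["K"];x=(u-K[0,2])/K[0,0];y=(v-K[1,2])/K[1,1];r=np.hypot(x,y)
    k=np.sin(r)/r if r>1e-9 else 1.
    d=c["orientation"]@np.array([x*k,-y*k,-np.cos(r)]); o=c["origin"]; return o+d*(z-o[2])/d[2]
E
python3 - <<'E'
from h import *
c=dict(np.load("w1.npz"))
y=np.radians(-21.9); ex=np.array([np.cos(y),np.sin(y)]);ey=np.array([-ex[1],ex[0]])
im=c["pixels"]
cv2.imwrite("pics/w1z.png",cv2.resize(im[140:300,290:340,::-1],None,fx=3.7,fy=3.7,interpolation=cv2.INTER_NEAREST))
for r in (170,190,210,230,250,270): print(r,im[r,302:326].astype(int).sum(1).tolist())
tcp=np.array([.4988,.0226])
for n,(u,v,z) in dict(dtop=(314,160,.06),dbot=(312.5,280,.06),m1=(313.8,190,.06),m2=(313,250,.06),h1=(502,141,.04),h2=(485,297,.04),tin=(457,50,.035)).items():
    p=fray(c,u,v,z); print(n,p.round(4),"local rel tcp",((p[:2]-tcp)@ex).round(4),((p[:2]-tcp)@ey).round(4))
E
```

```text
170 [514, 513, 498, 456, 452, 483, 514, 533, 543, 546, 543, 533, 519, 501, 475, 442, 402, 356, 329, 368, 423, 452, 449, 420]
190 [511, 507, 482, 437, 444, 487, 514, 534, 542, 544, 542, 528, 514, 496, 468, 429, 385, 336, 331, 402, 468, 478, 462, 444]
210 [518, 520, 495, 447, 453, 493, 520, 535, 544, 545, 537, 527, 512, 491, 460, 425, 374, 327, 342, 424, 495, 510, 495, 470]
230 [507, 474, 427, 420, 456, 498, 522, 536, 542, 544, 535, 523, 507, 480, 450, 407, 356, 316, 347, 422, 481, 496, 499, 500]
250 [516, 502, 461, 438, 465, 504, 526, 539, 545, 543, 536, 521, 503, 473, 438, 389, 335, 310, 376, 468, 515, 522, 515, 506]
270 [497, 482, 453, 443, 473, 507, 528, 543, 545, 542, 533, 519, 499, 464, 424, 375, 319, 331, 425, 494, 509, 501, 484, 462]
dtop [0.5205 0.0775 0.06  ] local rel tcp -0.0003 0.059
dbot [ 0.4795 -0.021   0.06  ] local rel tcp -0.0017 -0.0476
m1 [0.5108 0.0539 0.06  ] local rel tcp -0.0005 0.0335
m2 [0.4904 0.005  0.06  ] local rel tcp -0.0012 -0.0194
h1 [0.6983 0.0334 0.04  ] local rel tcp 0.1811 0.0844
h2 [ 0.6373 -0.1158  0.04  ] local rel tcp 0.1801 -0.0768
tin [0.6869 0.13   0.035 ] local rel tcp 0.1345 0.1698
```

View pics/w1z.png

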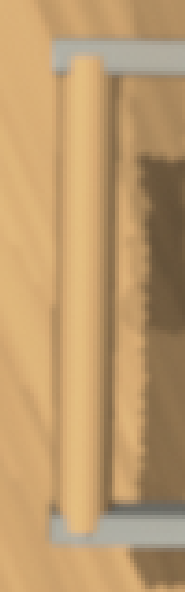

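>>> apply_moves(
  plan=[
    [[0.005,-0.0015,0.01],0,0.045],
    [[0,0,0.02],0,0.045],
    [[0,0,0.02],0,0.045],
    [[0,0,0.02],0,0.045],
    [[0,0,0.02],0,0.045],
    [[0,0,0.02],0,0.045],
    [[0,0,0.01],0,0.045],
    [[0,0,0],0,0.045],
  ],
)

```text
t: 3.85
position: [0.498, 0.0282, 0.1091]
tcp_rot: [[0.373, 0.928, -0.004], [0.928, -0.373, 0.001], [-0.001, -0.004, -1.0]]
contact_force: [-0.3, -0.8, -0.2]
grip_width: 0.0448
```

Run:
```python
from cell import manip, capture
from h import *
c=capture("wrist"); cv2.imwrite("pics/w2.png",c["pixels"][:,:,::-1]); np.savez("w2.npz",**c)
print(manip.sense()["position"])
```

```text
[0.49903309 0.02803339 0.11059434]
```

View pics/w2.png

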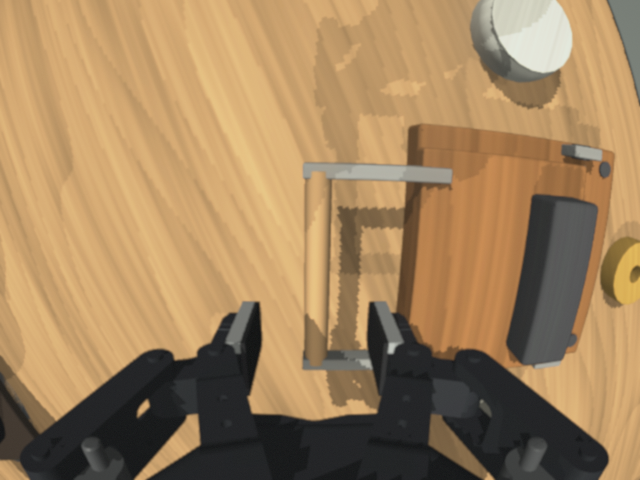

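The dowel at about (317,270) lies between the fingertips at (260,310) and (369,310). I refine this numerically.

Run:
```python
from h import *
c=dict(np.load("w2.npz")); im=c["pixels"]
y=np.radians(-21.9); ex=np.array([np.cos(y),np.sin(y)]);ey=np.array([-ex[1],ex[0]])
for r in (190,230,270,310,340): print(r,im[r,300:336].astype(int).sum(1).tolist())
tcp=np.array([.4990,.0280])
for (u,v) in ((317.5,190),(317,230),(316.5,270),(316,310),(317,172),(315,359)):
    p=fray(c,u,v,.06); print((u,v),p.round(4),((p[:2]-tcp)@ex).round(4),((p[:2]-tcp)@ey).round(4))
```

```text
190 [525, 527, 523, 494, 433, 381, 379, 407, 433, 456, 469, 483, 492, 495, 500, 502, 499, 498, 489, 483, 472, 462, 452, 446, 446, 434, 415, 386, 352, 314, 292, 340, 423, 461, 455, 433]
230 [524, 517, 510, 484, 429, 384, 400, 448, 488, 516, 532, 546, 550, 555, 556, 555, 553, 548, 542, 532, 522, 508, 498, 473, 451, 422, 387, 353, 307, 274, 340, 461, 514, 511, 490, 460]
270 [521, 514, 503, 467, 417, 411, 442, 478, 504, 523, 538, 548, 553, 554, 557, 556, 552, 545, 536, 526, 513, 499, 479, 455, 428, 393, 358, 313, 285, 328, 412, 452, 458, 463, 468, 473]
310 [484, 492, 503, 485, 443, 424, 447, 484, 507, 527, 542, 552, 557, 558, 555, 553, 546, 538, 528, 519, 500, 483, 456, 429, 399, 357, 315, 297, 349, 436, 500, 526, 536, 540, 536, 528]
340 [501, 502, 491, 449, 354, 282, 278, 299, 311, 329, 335, 345, 349, 353, 351, 353, 349, 346, 343, 336, 329, 323, 308, 297, 275, 253, 253, 326, 433, 483, 454, 382, 338, 331, 333, 329]
(317.5, 190) [0.5174 0.0725 0.06  ] 0.0005 0.0482
(317, 230) [0.5092 0.0528 0.06  ] 0.0003 0.0268
(316.5, 270) [0.5006 0.032  0.06  ] 0.0 0.0043
(316, 310) [0.4914 0.0096 0.06  ] -0.0002 -0.0199
(317, 172) [0.5207 0.0813 0.06  ] 0.0002 0.0576
(315, 359) [ 0.4784 -0.0212  0.06  ] -0.0008 -0.0533
```

>>> apply_moves(
  plan=[
    [[0.001,0,0.012],0,0.045],
    [[0,0,0.015],0,0.045],
    [[0,0,0.015],0,0.045],
    [[0,0,0.015],0,0.045],
    [[0,0,0.012],0,0.045],
    [[0,0,0],0,0.045],
  ],
  grip_force=25,
)

```text
t: 4.5
position: [0.4988, 0.0289, 0.0408]
tcp_rot: [[0.373, 0.928, -0.003], [0.928, -0.373, 0.0], [-0.001, -0.003, -1.0]]
contact_force: [-0.2, 0.4, -0.1]
grip_width: 0.0452
```

>>> apply_moves(
  plan=[
    [[0,0,0],0,0.03],
    [[0,0,0],0,0.02],
    [[0,0,0],0,0.015],
    [[0,0,0],0,0.012],
    [[0,0,0],0,0.01],
    [[0,0,0],0,0.008],
    [[0,0,0],0,0.005],
    [[0,0,0],0,0.005],
  ],
  grip_force=25,
)

```text
t: 5.3
position: [0.4997, 0.029, 0.0431]
tcp_rot: [[0.373, 0.928, -0.001], [0.928, -0.373, 0.001], [0.0, -0.001, -1.0]]
contact_force: [-4.7, 1.8, 5.6]
grip_width: 0.0132
```

Run:
```python
from cell import manip, capture
from h import *
for n in ("wrist","side"):
    c=capture(n); im=c["pixels"][:,:,::-1]
    if n=="side": im=cv2.resize(im[130:300,200:420],None,fx=3.4,fy=3.4,interpolation=cv2.INTER_CUBIC)
    cv2.imwrite(f"pics/{n}3.png",im)
s=manip.sense();print(s["t"],s["position"],s["contact_force"],s["moment"],s["grip_width"],s["joints"])
```

```text
5.4 [0.49968754 0.02897342 0.04305846] [-4.76927563  1.76853719  6.0655312 ] [ 0.22692742  0.6515106  -0.1352973 ] 0.013227705095960678 [-1.45269776e-01  1.51904923e-01  2.12188650e+00  5.39465408e-04
  8.68815416e-01  2.36784180e-01]
```

View pics/wrist3.png

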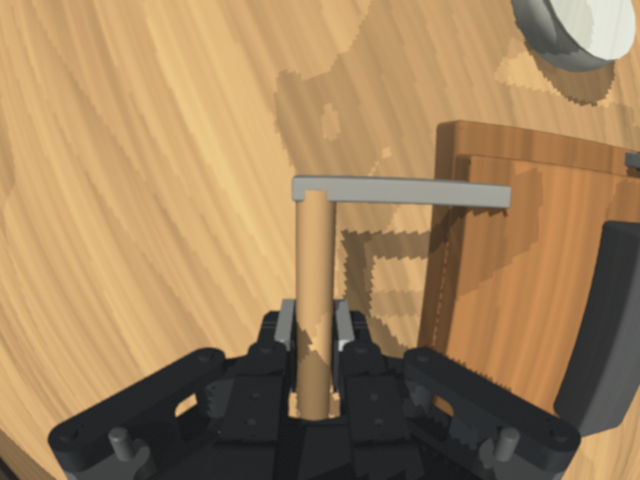

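View pics/side3.png

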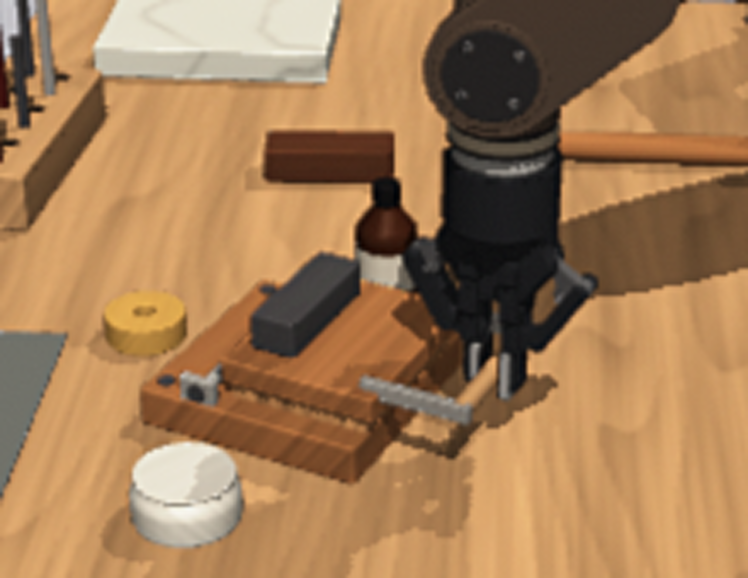

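The handle is held: opening is 13.2 mm, the contact force is about 7 N, and the dowel sits in the middle of the pads. I work out the arc next.

Run:
```python
import numpy as np
N=70; s=np.arange(N+1)/N; s=np.where(s<.0,0,s); 
# trapezoid-ish: ease via blend
th=1.07*(s-np.sin(2*np.pi*s)/(2*np.pi)*0.8)
r=np.hypot(.18,.024); d=np.arctan2(.024,.18)
u=-r*np.cos(th+d); z=r*np.sin(th+d)
U=np.round(u-u[0],4); Z=np.round(z-z[0],4)
for k in range(7):
    print(k,"th end",th[10*k+10].round(3),"du,dz tot",U[10*k+10],Z[10*k+10])
    print([[[0,round(float(U[i+1]-U[i]),4),round(-float(Z[i+1]-Z[i]),4)],0,.005] for i in range(10*k,10*k+10)])
```

```text
0 th end 0.046 du,dz tot 0.0013 0.0083
[[[0, 0.0001, -0.0006], 0, 0.005], [[0, 0.0001, -0.0005], 0, 0.005], [[0, 0.0, -0.0006], 0, 0.005], [[0, 0.0001, -0.0007], 0, 0.005], [[0, 0.0001, -0.0007], 0, 0.005], [[0, 0.0002, -0.0008], 0, 0.005], [[0, 0.0001, -0.0009], 0, 0.005], [[0, 0.0002, -0.0011], 0, 0.005], [[0, 0.0002, -0.0011], 0, 0.005], [[0, 0.0002, -0.0013], 0, 0.005]]
1 th end 0.173 du,dz tot 0.0068 0.0306
[[[0, 0.0003, -0.0015], 0, 0.005], [[0, 0.0003, -0.0016], 0, 0.005], [[0, 0.0003, -0.0017], 0, 0.005], [[0, 0.0005, -0.002], 0, 0.005], [[0, 0.0004, -0.0021], 0, 0.005], [[0, 0.0006, -0.0023], 0, 0.005], [[0, 0.0006, -0.0025], 0, 0.005], [[0, 0.0008, -0.0027], 0, 0.005], [[0, 0.0008, -0.0029], 0, 0.005], [[0, 0.0009, -0.003], 0, 0.005]]
2 th end 0.399 du,dz tot 0.0235 0.0681
[[[0, 0.0011, -0.0032], 0, 0.005], [[0, 0.0011, -0.0034], 0, 0.005], [[0, 0.0013, -0.0035], 0, 0.005], [[0, 0.0014, -0.0036], 0, 0.005], [[0, 0.0016, -0.0038], 0, 0.005], [[0, 0.0018, -0.0038], 0, 0.005], [[0, 0.0018, -0.004], 0, 0.005], [[0, 0.0021, -0.004], 0, 0.005], [[0, 0.0022, -0.0041], 0, 0.005], [
[... 843 characters left out ...]
-0.0017], 0, 0.005], [[0, 0.0026, -0.0014], 0, 0.005], [[0, 0.0024, -0.0014], 0, 0.005], [[0, 0.0023, -0.0012], 0, 0.005], [[0, 0.0021, -0.001], 0, 0.005], [[0, 0.002, -0.001], 0, 0.005], [[0, 0.0018, -0.0009], 0, 0.005], [[0, 0.0016, -0.0007], 0, 0.005], [[0, 0.0015, -0.0007], 0, 0.005], [[0, 0.0014, -0.0006], 0, 0.005]]
6 th end 1.07 du,dz tot 0.1146 0.1454
[[[0, 0.0012, -0.0005], 0, 0.005], [[0, 0.001, -0.0005], 0, 0.005], [[0, 0.001, -0.0004], 0, 0.005], [[0, 0.0008, -0.0004], 0, 0.005], [[0, 0.0008, -0.0003], 0, 0.005], [[0, 0.0007, -0.0002], 0, 0.005], [[0, 0.0006, -0.0003], 0, 0.005], [[0, 0.0006, -0.0002], 0, 0.005], [[0, 0.0005, -0.0002], 0, 0.005], [[0, 0.0005, -0.0002], 0, 0.005]]
```

>>> apply_moves(
  plan=[
    [[0,0.0001,-0.001],0,0.005],
    [[0,0.0002,-0.0015],0,0.005],
    [[0,0.0004,-0.002],0,0.005],
    [[0,0.0005,-0.003],0,0.005],
    [[0,0.0007,-0.0035],0,0.005],
    [[0,0.0008,-0.0039],0,0.005],
    [[0,0.0009,-0.0039],0,0.005],
    [[0,0.001,-0.0039],0,0.005],
    [[0,0.0011,-0.0039],0,0.005],
    [[0,0.0011,-0.004],0,0.005],
  ],
)

```text
t: 6.4
position: [0.5054, 0.0265, 0.073]
tcp_rot: [[0.373, 0.928, -0.002], [0.928, -0.373, 0.001], [-0.0, -0.002, -1.0]]
contact_force: [-2.6, 4.1, -1.4]
grip_width: 0.0128
```

Run:
```python
from cell import manip, capture
from h import *
c=capture("side"); im=c["pixels"][:,:,::-1]
im=cv2.resize(im[130:300,200:420],None,fx=3.4,fy=3.4,interpolation=cv2.INTER_CUBIC)
cv2.imwrite(f"pics/side4.png",im)
s=manip.sense();print(s["t"],s["position"],s["contact_force"],s["moment"],s["grip_width"])
```

```text
6.45 [0.50561211 0.02644331 0.07364538] [-4.24370984  4.62247868  0.79484755] [ 0.76072089  0.93627209 -0.0933623 ] 0.012935447555340254
```

View pics/side4.png

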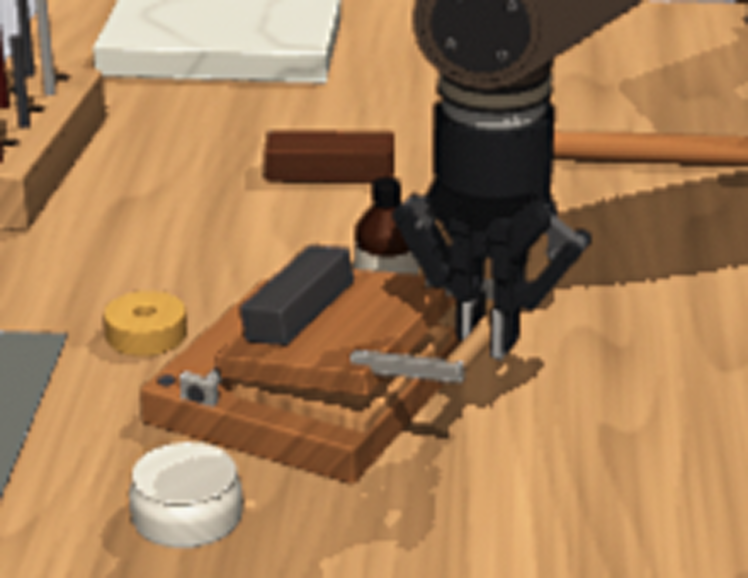

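The flap is lifting with the handle, held at about (485,330) in the crop, and forces are small. I continue along the arc.

>>> apply_moves(
  plan=[
    [[0,0.0011,-0.0032],0,0.005],
    [[0,0.0011,-0.0034],0,0.005],
    [[0,0.0013,-0.0035],0,0.005],
    [[0,0.0014,-0.0036],0,0.005],
    [[0,0.0016,-0.0038],0,0.005],
    [[0,0.0018,-0.0038],0,0.005],
    [[0,0.0018,-0.004],0,0.005],
    [[0,0.0021,-0.004],0,0.005],
    [[0,0.0022,-0.0041],0,0.005],
    [[0,0.0023,-0.0041],0,0.005],
  ],
)

```text
t: 7.45
position: [0.5197, 0.0206, 0.1105]
tcp_rot: [[0.373, 0.928, -0.006], [0.928, -0.373, 0.002], [-0.001, -0.006, -1.0]]
contact_force: [-7.5, 4.7, 2.1]
grip_width: 0.0129
```

>>> apply_moves(
  plan=[
    [[0,0.0025,-0.0041],0,0.005],
    [[0,0.0026,-0.0041],0,0.005],
    [[0,0.0028,-0.0041],0,0.005],
    [[0,0.003,-0.0041],0,0.005],
    [[0,0.003,-0.0039],0,0.005],
    [[0,0.0031,-0.0039],0,0.005],
    [[0,0.0033,-0.0038],0,0.005],
    [[0,0.0033,-0.0036],0,0.005],
    [[0,0.0034,-0.0036],0,0.005],
    [[0,0.0034,-0.0034],0,0.005],
  ],
)

```text
t: 8.45
position: [0.5469, 0.0094, 0.1511]
tcp_rot: [[0.372, 0.928, -0.01], [0.928, -0.372, 0.002], [-0.002, -0.01, -1.0]]
contact_force: [-15.5, 4.8, 12.3]
grip_width: 0.0128
```

Force has grown to about 20 N, radially outward from the hinge. I look at the grip before going on.

Run:
```python
from cell import manip, capture
from h import *
for n in ("side","wrist"):
    c=capture(n); np.savez(f"{n}5.npz",**c);im=c["pixels"][:,:,::-1]
    if n=="side": im=cv2.resize(im[150:290,230:400],None,fx=4.3,fy=4.3,interpolation=cv2.INTER_CUBIC)
    cv2.imwrite(f"pics/{n}5.png",im)
s=manip.sense();print(s["t"],s["position"],s["contact_force"],s["moment"],s["grip_width"])
```

```text
8.55 [0.5480111  0.00894108 0.15212809] [-15.04669437   4.1399612   13.66418968] [ 0.73112444  2.47267249 -0.07890673] 0.012936795711548127
```

View pics/side5.png

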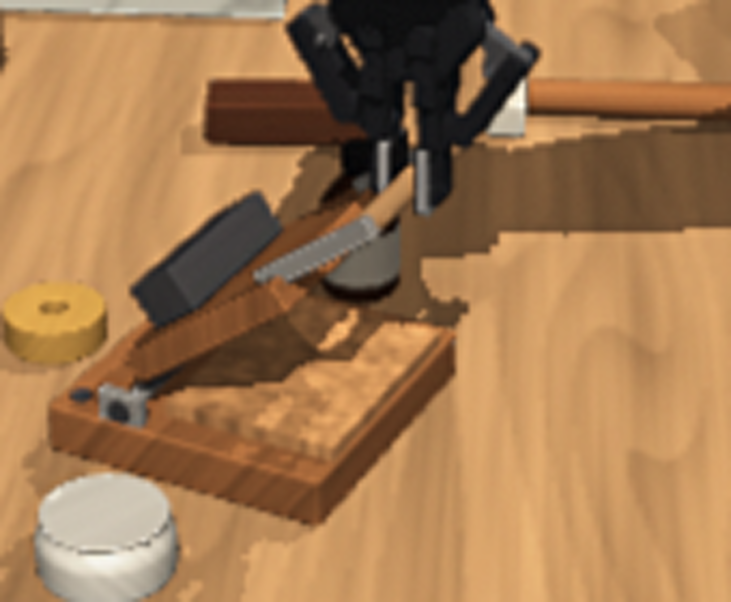

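View pics/wrist5.png

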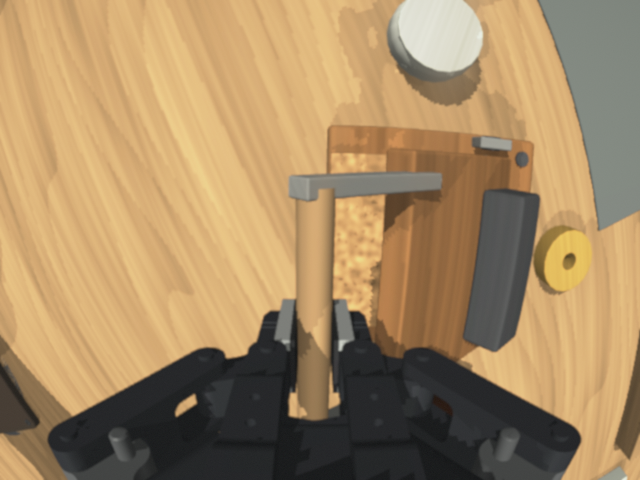

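>>> apply_moves(
  plan=[
    [[0,-0.001,-0.001],0,0.005],
    [[0,-0.001,-0.001],0,0.005],
    [[0,0,0],0,0.005],
    [[0,0,0],0,0.005],
  ],
)

```text
t: 8.95
position: [0.5478, 0.009, 0.152]
tcp_rot: [[0.373, 0.928, -0.001], [0.928, -0.373, -0.001], [-0.001, -0.001, -1.0]]
contact_force: [-5.9, 2.1, 4.7]
grip_width: 0.013
```

Run:
```python
from cell import manip
s=manip.sense();print(s["t"],s["position"],s["contact_force"],s["moment"],s["grip_width"],s["tcp_rot"])
```

```text
8.95 [0.54781992 0.00904016 0.15203323] [-5.88957634  2.10676085  4.73411929] [ 0.33521484  1.06080038 -0.07661698] 0.013013390357902433 [[ 3.72593697e-01  9.27993947e-01 -1.08218590e-03]
 [ 9.27993997e-01 -3.72594515e-01 -6.84590135e-04]
 [-1.03851203e-03 -7.49188051e-04 -9.99999180e-01]]
```

```bash
cat >> h.py <<'E'
def fcloud(c):
    K=c["K"];d=c["range_z"];v,u=np.mgrid[0:480,0:640]
    x=(u-K[0,2])/K[0,0];y=(v-K[1,2])/K[1,1];r=np.hypot(x,y)+1e-12;t=np.tan(r)/r
    P=np.stack([x*t*d,-y*t*d,-d],-1); W=P@c["orientation"].T+c["origin"]; W[d<=0]=np.nan; return W
def plane(P):
    m=np.median(P,0)
    for _ in range(5):
        n=np.linalg.svd(P-m,full_matrices=False)[2][2]; r=(P-m)@n; k=abs(r)<max(2*np.median(abs(r)),.0015); P=P[k]; m=P.mean(0)
    return m,(n if n[2]>0 else -n),len(P)
E
python3 - <<'E'
from h import *
y=np.radians(-22.1); ex=np.array([np.cos(y),np.sin(y),0]);ey=np.array([-ex[1],ex[0],0])
w=dict(np.load("wrist5.npz"));W=fcloud(w)
P=W[180:330,400:470].reshape(-1,3);P=P[np.isfinite(P[:,0])]
m,n,k=plane(P);print("wrist platen",m.round(4),n.round(3),k,"angle",np.arctan2(-n@ex,n[2]).round(3),"ey",(n@ey).round(3))
P=W[210:280,302:330].reshape(-1,3);print("dowel",np.nanpercentile(P[:,2],[5,50,90,98]).round(4))
s=dict(np.load("side5.npz"));S=cloud(s)
# black block: dark pixels in crop ; platen: use side cloud
for (u,v) in ((310,222),(305,230)):print(S[v,u])
E
```

```text
wrist platen [ 0.6141 -0.003   0.1144] [ 0.562 -0.234  0.794] 9207 angle -0.654 ey -0.006
dowel [0.1703 0.1718 0.1728 0.1734]
[ 0.58422696 -0.06919716  0.03993834]
[ 0.59308863 -0.02970841  0.04082369]
```

Plane fit of the platen gives 0.654 rad, and the depth of the dowel gives a centre height of 0.1655 m, against 0.1646 m predicted from that angle. The dowel has rolled about 4 mm down in the pads, which explains the radial force. I plan the rest from the measured angle.

```bash
cat > arc.py <<'E'
import numpy as np,sys
t0,t1,N,rad,roll=[float(x) for x in sys.argv[1:6]];N=int(N)
s=np.arange(N+1)/N; th=t0+(t1-t0)*s; d=.1326
r=.1816+rad*s
u=-r*np.cos(th+d); z=r*np.sin(th+d)+roll*s
U=np.round(u-u[0],4); Z=np.round(z-z[0],4)
print([[[0,round(float(U[i+1]-U[i]),4),round(-float(Z[i+1]-Z[i]),4)],0,.005] for i in range(N)])
E
python3 arc.py .655 .8 10 .0015 .0005
```

```text
[[[0, 0.0018, -0.002], 0, 0.005], [[0, 0.0018, -0.002], 0, 0.005], [[0, 0.0018, -0.0019], 0, 0.005], [[0, 0.0019, -0.002], 0, 0.005], [[0, 0.0019, -0.0019], 0, 0.005], [[0, 0.0019, -0.0018], 0, 0.005], [[0, 0.0019, -0.0019], 0, 0.005], [[0, 0.002, -0.0018], 0, 0.005], [[0, 0.002, -0.0018], 0, 0.005], [[0, 0.002, -0.0018], 0, 0.005]]
```

>>> apply_moves(
  plan=[
    [[0,0.0018,-0.002],0,0.005],
    [[0,0.0018,-0.002],0,0.005],
    [[0,0.0018,-0.0019],0,0.005],
    [[0,0.0019,-0.002],0,0.005],
    [[0,0.0019,-0.0019],0,0.005],
    [[0,0.0019,-0.0018],0,0.005],
    [[0,0.0019,-0.0019],0,0.005],
    [[0,0.002,-0.0018],0,0.005],
    [[0,0.002,-0.0018],0,0.005],
    [[0,0.002,-0.0018],0,0.005],
  ],
)

```text
t: 9.95
position: [0.5659, 0.0016, 0.1698]
tcp_rot: [[0.373, 0.928, 0.0], [0.928, -0.373, -0.001], [-0.001, 0.001, -1.0]]
contact_force: [-3.4, -3.3, 0.6]
grip_width: 0.0131
```

```bash
cat > chk.py <<'E'
from cell import manip, capture
from h import *
import sys
n=sys.argv[1]
y=np.radians(-22.1); ex=np.array([np.cos(y),np.sin(y),0]);ey=np.array([-ex[1],ex[0],0])
w=capture("wrist");cv2.imwrite(f"pics/w{n}.png",w["pixels"][:,:,::-1]);np.savez(f"wr{n}.npz",**w)
c=capture("side");np.savez(f"sd{n}.npz",**c);cv2.imwrite(f"pics/s{n}.png",cv2.resize(c["pixels"][120:290,230:400,::-1],None,fx=3.5,fy=3.5,interpolation=cv2.INTER_CUBIC))
W=fcloud(w)
P=W[180:330,405:460].reshape(-1,3);P=P[np.isfinite(P[:,0])]
m,nn,k=plane(P);print("platen",m.round(4),k,"angle",np.arctan2(nn@ex,nn[2]).round(3),"ey",(nn@ey).round(3))
P=W[210:280,302:330].reshape(-1,3);print("dowel top z",np.nanpercentile(P[:,2],[5,50,90,98]).round(4))
s=manip.sense();F=s["contact_force"];p=s["position"];print(s["t"],p.round(4),"F",F.round(1),"Fu",(F@ex).round(1),"grip",s["grip_width"].round(4),"M",s["moment"].round(2))
h=np.array([.4997,.029,0])+.18*ex
u=(p-h)@ex; print("tool u rel hinge",u.round(4),"angle from u",(np.arccos(-u/.1816)-.1326).round(3),"grasp z",(p[2]+.0187).round(4))
E
python3 chk.py 6
```

```text
platen [ 0.6324 -0.0136  0.113 ] 6138 angle 0.797 ey -0.005
dowel top z [0.187  0.1886 0.1896 0.1901]Traceback (most recent call last):
  File "chk.py", line 12, in <module>
    s=manip.sense();F=s["contact_force"];p=s["position"];print(s["t"],p.round(4),"F",F.round(1),"Fu",(F@ex).round(1),"grip",s["grip_width"].round(4),"M",s["moment"].round(2))
                                                                                                                            ^^^^^^^^^^^^^^^^^^^^^
AttributeError: 'float' object has no attribute 'round'
```

View pics/w6.png

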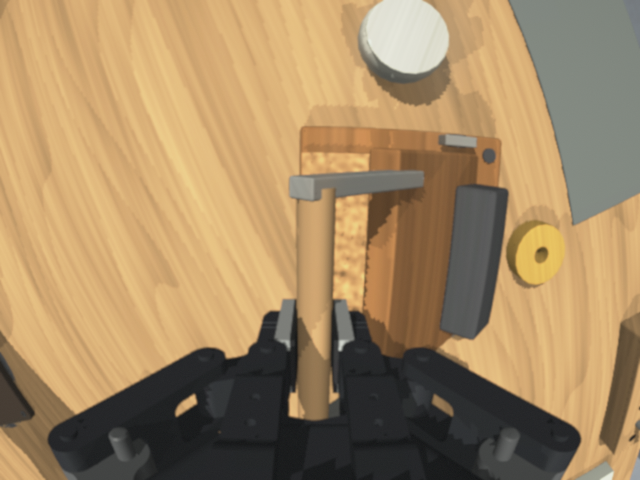

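View pics/s6.png

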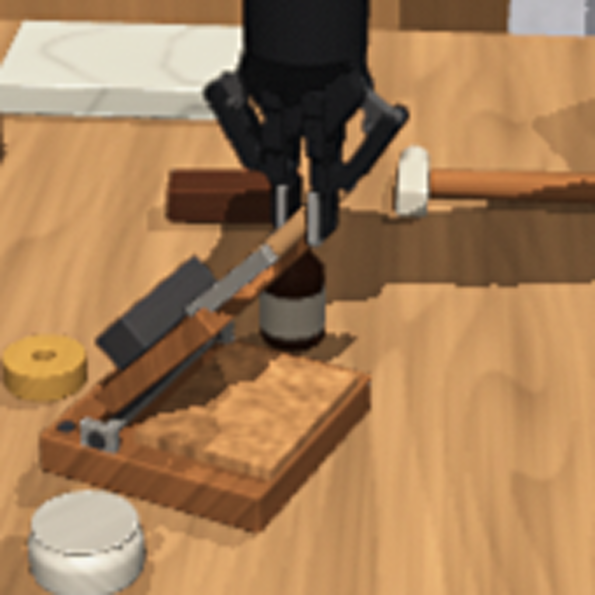

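The measured angle is 0.797 rad, force is only a few N, and the dowel is still firmly between the pads near (315,330). I continue.

```bash
sed -i 's/s\["grip_width"\].round(4)/round(s["grip_width"],4)/; s/180:330,405:460/200:310,395:438/' chk.py; python3 arc.py .797 .94 10 .0005 .0005;  python3 arc.py .94 1.03 10 .000 .0003
```

```text
[[[0, 0.0021, -0.0016], 0, 0.005], [[0, 0.002, -0.0016], 0, 0.005], [[0, 0.0022, -0.0016], 0, 0.005], [[0, 0.0021, -0.0015], 0, 0.005], [[0, 0.0021, -0.0015], 0, 0.005], [[0, 0.0022, -0.0015], 0, 0.005], [[0, 0.0022, -0.0015], 0, 0.005], [[0, 0.0022, -0.0014], 0, 0.005], [[0, 0.0023, -0.0014], 0, 0.005], [[0, 0.0022, -0.0013], 0, 0.005]]
[[[0, 0.0014, -0.0008], 0, 0.005], [[0, 0.0015, -0.0008], 0, 0.005], [[0, 0.0014, -0.0008], 0, 0.005], [[0, 0.0015, -0.0007], 0, 0.005], [[0, 0.0015, -0.0008], 0, 0.005], [[0, 0.0014, -0.0007], 0, 0.005], [[0, 0.0015, -0.0008], 0, 0.005], [[0, 0.0015, -0.0007], 0, 0.005], [[0, 0.0015, -0.0007], 0, 0.005], [[0, 0.0015, -0.0007], 0, 0.005]]
```

>>> apply_moves(
  plan=[
    [[0,0.0021,-0.0016],0,0.005],
    [[0,0.002,-0.0016],0,0.005],
    [[0,0.0022,-0.0016],0,0.005],
    [[0,0.0021,-0.0015],0,0.005],
    [[0,0.0021,-0.0015],0,0.005],
    [[0,0.0022,-0.0015],0,0.005],
    [[0,0.0022,-0.0015],0,0.005],
    [[0,0.0022,-0.0014],0,0.005],
    [[0,0.0023,-0.0014],0,0.005],
    [[0,0.0022,-0.0013],0,0.005],
  ],
)

```text
t: 11.05
position: [0.5858, -0.0066, 0.1845]
tcp_rot: [[0.373, 0.928, -0.0], [0.928, -0.373, -0.002], [-0.002, 0.0, -1.0]]
contact_force: [-5.5, -3.6, 1.5]
grip_width: 0.013
```

```bash
python3 chk.py 7
```

```text
platen [ 0.6434 -0.0199  0.1161] 3179 angle 0.933 ey -0.007
dowel top z [0.2007 0.2024 0.2033 0.2038]
11.15 [ 0.5862 -0.0068  0.1848] F [-3.1 -4.5 -0.6] Fu -1.2 grip 0.0132 M [-0.65  0.65 -0.04]
tool u rel hinge -0.0864 angle from u 0.942 grasp z 0.2035
```

View pics/w7.png

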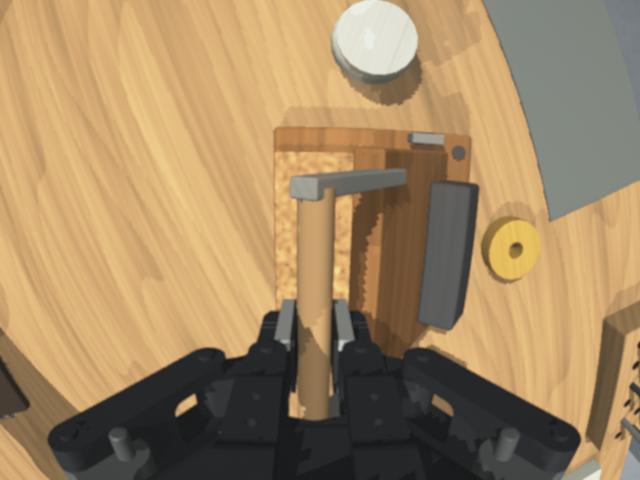

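>>> apply_moves(
  plan=[
    [[-0.0001,0.0015,-0.0008],0,0.005],
    [[-0.0001,0.0015,-0.0008],0,0.005],
    [[-0.0001,0.0015,-0.0008],0,0.005],
    [[-0.0001,0.0015,-0.0008],0,0.005],
    [[-0.0001,0.0015,-0.0008],0,0.005],
    [[-0.0001,0.0015,-0.0008],0,0.005],
    [[-0.0001,0.0015,-0.0008],0,0.005],
    [[-0.0001,0.0015,-0.0007],0,0.005],
    [[-0.0001,0.0012,-0.0006],0,0.005],
    [[-0.0001,0.001,-0.0005],0,0.005],
  ],
)

```text
t: 12.15
position: [0.5986, -0.0119, 0.1919]
tcp_rot: [[0.373, 0.928, -0.0], [0.928, -0.373, 0.0], [0.0, -0.0, -1.0]]
contact_force: [-1.8, -3.3, -2.1]
grip_width: 0.0126
```

```bash
sed -i 's/200:310,395:438/200:310,385:422/' chk.py; python3 chk.py 8
```

```text
platen [ 0.6498 -0.0242  0.1172] 2724 angle 1.018 ey -0.007
dowel top z [0.2076 0.2092 0.2102 0.2106]
12.25 [ 0.5987 -0.012   0.192 ] F [-1.5 -4.1 -2.8] Fu 0.2 grip 0.0128 M [-0.56  0.48 -0.1 ]
tool u rel hinge -0.0729 angle from u 1.025 grasp z 0.2107
```

View pics/w8.png

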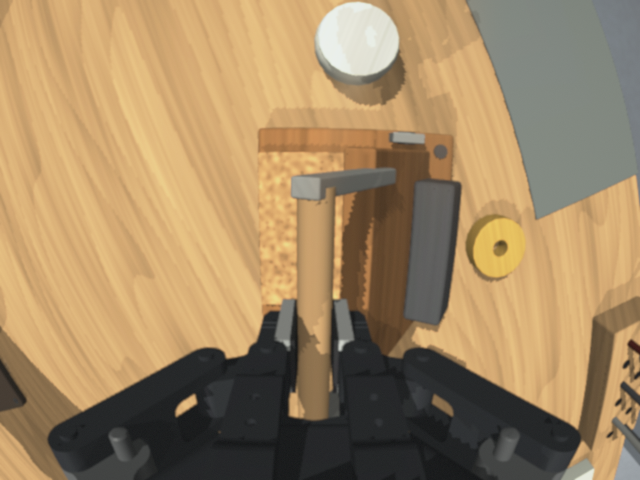

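View pics/s8.png

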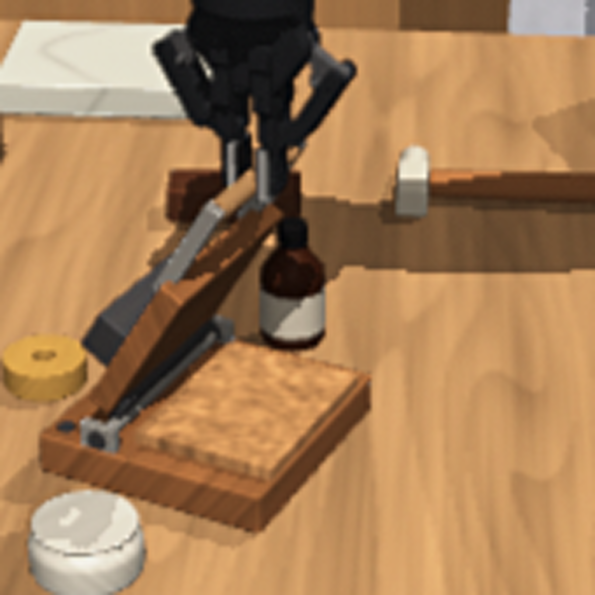

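>>> apply_moves(
  plan=[
    [[-0.0001,0.001,-0.0004],0,0.005],
    [[-0.0001,0.001,-0.0004],0,0.005],
    [[-0.0001,0.001,-0.0004],0,0.005],
    [[-0.0001,0.001,-0.0004],0,0.005],
    [[-0.0001,0.001,-0.0004],0,0.005],
    [[0,0.001,-0.0004],0,0.005],
    [[0,0.001,-0.0004],0,0.005],
    [[0,0.0008,-0.0003],0,0.005],
    [[0,0.0005,-0.0002],0,0.005],
    [[0,0,0],0,0.005],
  ],
)

```text
t: 13.25
position: [0.6065, -0.0153, 0.1958]
tcp_rot: [[0.373, 0.928, 0.001], [0.928, -0.373, 0.0], [0.001, 0.001, -1.0]]
contact_force: [0.2, 0.3, -1.9]
grip_width: 0.0125
```

```bash
sed -i 's/200:310,385:422/200:310,378:410/' chk.py; python3 chk.py 9
python3 - <<'E'
from h import *
# independent: side-view depth of platen end face/near edge ; platen plane sweep of fit windows
y=np.radians(-22.1); ex=np.array([np.cos(y),np.sin(y),0]);ey=np.array([-ex[1],ex[0],0])
w=dict(np.load("wr9.npz"));W=fcloud(w)
for a,b in((375,395),(380,405),(372,410)):
  for r in ((195,300),(210,280)):
    P=W[r[0]:r[1],a:b].reshape(-1,3);m,n,k=plane(P);print(a,b,r,np.arctan2(n@ex,n[2]).round(3),k)
P=W[200:300,415:450].reshape(-1,3);m,n,k=plane(P);print("block top",np.arctan2(n@ex,n[2]).round(3),k,m)
E
```

```text
platen [ 0.6531 -0.0272  0.1178] 2562 angle 1.069 ey -0.008
dowel top z [0.211  0.2126 0.2136 0.2142]
13.35 [ 0.6064 -0.0153  0.1958] F [ 0.5  0.6 -1.4] Fu 0.3 grip 0.0127 M [ 0.14  0.13 -0.12]
tool u rel hinge -0.0645 angle from u 1.075 grasp z 0.2145Traceback (most recent call last):
  File "<stdin>", line 7, in <module>
  File "h.py", line 21, in plane
    n=np.linalg.svd(P-m,full_matrices=False)[2][2]; r=(P-m)@n; k=abs(r)<max(2*np.median(abs(r)),.0015); P=P[k]; m=P.mean(0)
      ~~~~~~~~~~~~~^^^^^^^^^^^^^^^^^^^^^^^^^
    u, s, vh = gufunc(a, signature=signature)
               ~~~~~~^^^^^^^^^^^^^^^^^^^^^^^^
    raise LinAlgError("SVD did not converge")
numpy.linalg.LinAlgError: SVD did not converge
```

View pics/w9.png

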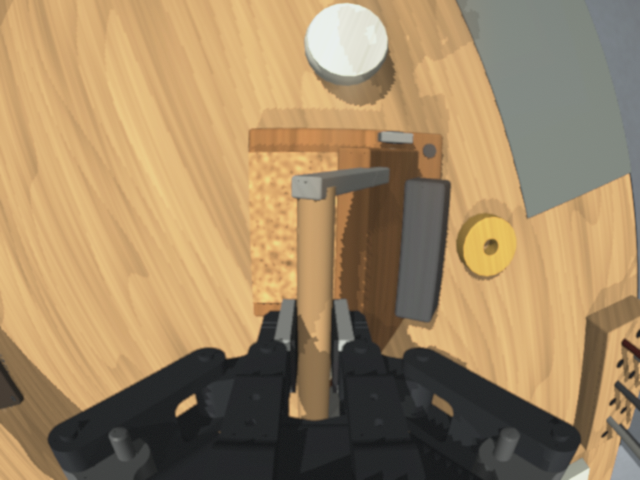

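View pics/s9.png

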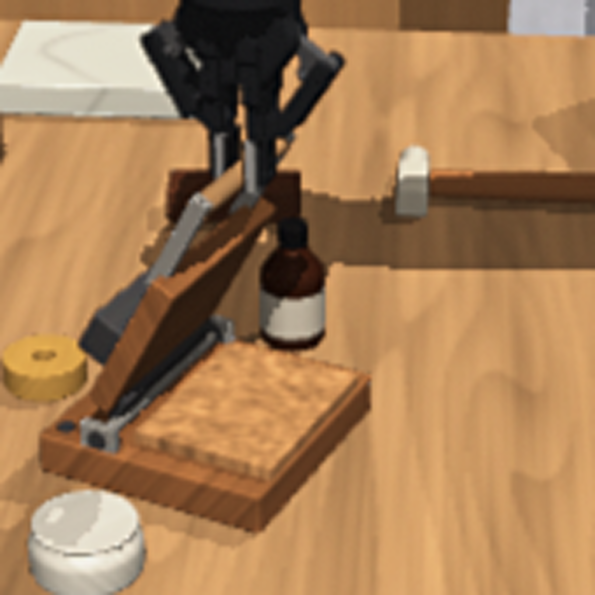

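Both angle estimates, 1.069 and 1.075, agree with the target. The pictures show the handle still pinched (wrist view (315,330)) and the neighbours unmoved. I let it settle and check that it is still.

>>> apply_moves(
  plan=[
    [[0,0,0],0,0.005],
    [[0,0,0],0,0.005],
    [[0,0,0],0,0.005],
    [[0,0,0],0,0.005],
    [[0,0,0],0,0.005],
    [[0,0,0],0,0.005],
    [[0,0,0],0,0.005],
    [[0,0,0],0,0.005],
  ],
)

```text
t: 14.15
position: [0.6062, -0.0153, 0.1957]
tcp_rot: [[0.373, 0.928, 0.001], [0.928, -0.373, 0.001], [0.001, 0.0, -1.0]]
contact_force: [0.7, 3.0, -0.4]
grip_width: 0.0129
```

```bash
python3 chk.py 10
python3 - <<'E'
from cell import manip
import numpy as np
print(abs(manip.sense()["qd"]).max())
E
```

```text
platen [ 0.6529 -0.0272  0.118 ] 2592 angle 1.067 ey -0.008
dowel top z [0.2109 0.2125 0.2135 0.214 ]
14.25 [ 0.6062 -0.0153  0.1957] F [ 0.8  3.2 -0.3] Fu -0.4 grip 0.0127 M [ 0.56 -0.02 -0.11]
tool u rel hinge -0.0647 angle from u 1.074 grasp z 0.2144
0.0010682059417992309
```

It is still and at the balance point, so I hand the job in.

```bash
python3 -c "
from cell import manip
print(manip.sign_off())"
```

```text
the job is handed in; nothing more can be done
None
```

The flap is up at its balance point and the arm is holding it there, still and with the handle in a 25 N grip. I handed the job in at about 14 s.

- **Angle:** the last two checks gave 1.067 rad (plane fit of the platen in the wrist camera) and 1.074 rad (tool position). The target is 1.07.
- **Stillness and force:** joint speeds were about 0.001 rad/s and the outside force about 3 N. The finger opening was 12.7 mm on the 14 mm dowel.
- **Other things on the bench:** in the last pictures I viewed, just before the final hold, the tin, dye, weight, gauge and mallet looked unmoved. I did not measure them or check the cup and slicker.

**What went off plan:** partway up, the dowel rolled down in the pads, which raised the radial force to about 20 N. I paused, moved the path outward and replanned from the measured angle. The dowel finished about 8 to 9 mm nearer the fingertips than the middle of the pads, and the grip stayed firm.

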